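# Hold a tray foot hole-up over the drip dish for gluing

## Task

Get ready for gluing the peg into a drying-tray foot: first slide the white drip dish along the bench, without lifting or tipping it, until it sits centred on the round rubber mat. Then pick up the square wooden foot that lies on its side, turn it so that the end with the blind hole faces up, and finish while holding it still and upright, hole up, about a hand's breadth above the middle of the dish and touching nothing but the gripper. Leave the other things on the bench where they are.

Things in the scene. Friction and masses are not known exactly. Their poses are not given: they have to be found in the camera images.
- mat_center (a point): centre of the thin round dark rubber mat (170 mm across, 1 mm thick, fixed to the bench top, no obstacle to sliding)
- dish_center (a point): loose round open dish of white plastic, 120 mm across at the foot and 132 mm at the rim, 35 mm high, wall 3 mm, floor 4 mm thick, 0.1 to 0.25 kg, empty; this point is on its axis, 17.5 mm above the bench top; z up
- foot_center (a point): the foot: loose square wooden post, 44 x 44 mm across and 54 mm long, 0.05 to 0.11 kg, lying on a long side heading varied. Point: its centre (22 mm above the bench at the start). x runs along its length, out of the end with the blind hole (24 mm wide, 28 mm deep, in the middle of that end); the other end is plain. y, z are square to its long sides (z up at the start)
- done_foot: bystander, not to be disturbed: finished stacking foot standing on end with its peg glued in: square wooden post 44 x 44 x 54 mm with a 23 mm thick peg sticking 35 mm out of its top; origin at the middle of its underside
- offcut: bystander, not to be disturbed: flat solid wooden offcut, 55 x 75 x 22 mm; origin at the middle of its underside
- glue: bystander, not to be disturbed: closed white bottle, 56 mm thick, 150 mm tall; origin at the middle of its underside
- mallet: bystander, not to be disturbed: hammer lying flat, 260 mm long; origin at the middle of its underside (x along its length)
- brush: bystander, not to be disturbed: hand brush lying flat, 170 mm long; origin at the middle of its underside (x along its length)
- jar: bystander, not to be disturbed: closed amber jar, 72 mm thick, 90 mm tall; origin at the middle of its underside
- pegs: bystander, not to be disturbed: open grey box, 100 x 150 x 40 mm, with pegs in it; origin at the middle of its underside
Not all that is in view belongs to the job. Several things look just like the part that bears dish_center: the one meant starts nearest to the robot's base. What is shaped like the part that bears foot_center but green is not meant.

How it is judged:
On the way, in this order (a step that is already met when the one before it is completed fails the run):
1. the dish has come to rest on the mat, the foot still lying on the bench (horizontal distance between dish_center and mat_center below 0.03 m and linear speed of dish below 0.03 m/s and height (world z) of foot_center below 0.05 m), for 0.2 s.
2. the foot is lifted clear of the bench, the dish still on the mat (horizontal distance between dish_center and mat_center below 0.03 m and height (world z) of foot_center above 0.08 m and contact force between foot and the fingers above 0.5 N), for 0.2 s.
At the end, for the whole second after the job is handed in: The dish stands flat within 30 mm of the mat's centre; the foot is held by the fingers, at rest, hole up within 20 degrees, its centre within 40 mm sideways of the dish's centre and 100 to 300 mm above the bench, touching nothing else (horizontal distance between dish_center and mat_center below 0.03 m and angle between dish_center's own z axis and vertical below 0.1 rad and height (world z) of dish_center below 0.025 m and angle between foot_center's own x axis and vertical below 0.35 rad and x of dish_center in the frame of foot_center below 0 m and horizontal distance between foot_center and dish_center below 0.04 m and height (world z) of foot_center between 0.1 and 0.3 m and contact force between foot and the fingers above 0.5 N and contact force between foot and dish below 0.1 N and linear speed of foot below 0.03 m/s and angular speed of foot below 0.3 rad/s); the arm keeps its last pose, push and grip.
It fails at once if the dish is lifted or tipped (height (world z) of dish_center above 0.035 m or angle between dish_center's own z axis and vertical above 0.3 rad).
It fails at once if a bystander is shifted by more than 30 mm (distance of any of done_foot, offcut, glue, mallet, brush, jar, pegs from where it was at the start of the episode above 0.03 m).
It also fails if it takes over 58 s, if anything falls off the work surface, if the arm or the gripper's body presses on something with over 40 N, if the wrist force passes 120 N, or if a joint passes its speed limit or range.

## Robot

A 6-joint arm with a two-finger parallel gripper is mounted at the origin on the work surface. World frame = base frame: x ahead of the robot, y to its left, z up, the work surface at z = 0. Lengths are in m, angles in rad, forces in N, time in s.
With the tool pointing down it reaches from about 0.2 to 0.875 m from the base axis. Payload 3.4 kg.
Tool frame: the origin (TCP) lies midway between the tips of the shut fingers; the grasp point (between the pads) lies 19 mm behind it; z points along the fingers, y is the direction in which the jaws open and shut (so a half turn about z gives the same grasp; the last joint's range is limited). The gripper opens to 94 mm and grips with 3 to 60 N. Pads are 16 mm wide; open, the fingers measure 119 mm over their backs; the gripper's body (75 mm by 177 mm) begins 78 mm behind the grasp point.
Start: joints at [1.183, 0.276, 1.505, -0, 1.361, -0.121], TCP at [0.152, 0.555, 0.205] pointing down, gripper open.
Joint ranges: [-2.89, 2.89], [-0.75, 2.08], [0.22, 2.7], [-1.18, 4.32], [0.11, 2.71], [-2.7, 2.7]. Speed limits (rad/s): [2.57, 2.57, 3.14, 3.14, 3.14, 3.14].

## Interface

Orientations are given as a unit quaternion [w, x, y, z].
In Python, from station import env gives the robot as it stands. The module is installed in compiled form; this text tells all that it offers.
- The arm moves only by the tool move_arm, never from a script. Its argument "commands" is a list of rows, each a list of 7 numbers: the turn, a rotation vector about the tool's x, y, z in rad, then the shift along the tool's x, y, z in m, then the opening, from -1 (shut) to 1 (fully open). A call has 1 to 20 rows; each row is the pose to reach, as a shift and turn from the pose measured when the call began, along the tool's axes at that moment; what a row does not reach only later rows make up. A row lasts 1/8 s, in which the tool goes at most 62.5 mm and 10.7 degrees, less where a joint would pass 70% of its speed; a pose out of reach is approached as far as the arm can. A call with a gripper value outside its range is refused whole. The fingers move at their own pace and stop on an object; the grip force is fixed at half the most. Time passes only in rows, so rows that repeat a pose let the fingers close. It gives the time, the measured TCP pose, the force and the opening at its end, in the units of the state.
- env.get_obs(): the state, without advancing time (a new reading comes with each control period).
- env.capture(name): name is "scene" or "top" or "wrist"; returns a dict with "image" (420x560x3 uint8, red, green, blue), "K" (3x3 intrinsics, pixels), "pose" (4x4, takes a point from camera to world coordinates). Camera axes: x right, y up, looking along -z (the intrinsics and any distortion apply to the point x, -y, -z); pixel columns grow to the right and rows downward; lengths in m; the calibration is good to about 2 mm. The wrist camera is an equidistant fisheye: a pixel r from the principal point sees the ray r / f radians off the axis. A picture is of the moment at which its call begins. There is no depth.
- env.hand_in(): hands the job in, once; it reports no verdict.
Trained networks look in the newest picture that a camera, given by its name, has taken for a name from the list of things; names that differ only in an ending like _2 or _b are one class to them, and where a whole thing is asked for, a point or a joint stands for the part that bears it (a point fixed in the world has none). Each returns a list of dicts, best first, with "confidence" (0 to 1); they miss things now and then, are a little off and sometimes report something else, mostly with a low value. They report only what shows in the picture. A call takes as long as a camera call. They do not tell look-alikes from the thing itself.
- env.spot_in(camera, name): "box" ([left, top, right, bottom] in pixels, round what is visible of it).
- env.trace(camera, name): "pixels" (420x560 bool, what is visible of it) and "box" ([left, top, right, bottom] in pixels, round what is visible of it).
- env.place_of(camera, name): "point" ([column, row] in pixels: a listed point, or the origin of a listed thing).
The state is a dict: "clock": time; "qpos": joint angles; "joint_vel": joint speeds; "joint_efforts": joint torques, N m; "position": TCP position; "orientation": TCP orientation; "ft_force": force on the tool from outside, world axes, zero at the start; "ft_torque": the same for the moment, N m; "width": opening from 0.0 (shut) to 1.0 (fully open).
Only numpy, scipy, OpenCV 4.12 (cv2) and the standard library are available. Lean on these libraries where they do the work, as an engineer would, in place of code of your own. Each camera call takes 0.05 s, during which the arm holds its last target.

## Working session

There is one attempt and no reset: what is moved stays moved. The work goes in short steps, Python scripts to look and compute and a tool call to move; the robot and the scene stay as the last step left them, time stands still between calls to the robot, and variables do not carry over. Pictures are saved under pics/ and viewed, and the job is handed in when it is done.

Besides the shell and the picture viewer there is one more tool, called after "Request:" by a JSON object that holds its "fn" and its "kwargs". move_arm: Moves the arm, as the interface text tells. Its arguments: {"type":"object","properties":{"commands":{"type":"array"}},"required":["commands"]}

```bash
mkdir -p pics; ls
cat > h.py <<'E'
import numpy as np, cv2
from station import env
def cap(n,fn=None):
    c=env.capture(n)
    if fn: cv2.imwrite('pics/'+fn,c['image'][:,:,::-1])
    return c
def ray(c,uv,fish=False):
    K=np.array(c['K']);T=np.array(c['pose'])
    x=(uv[0]-K[0,2])/K[0,0];y=(uv[1]-K[1,2])/K[1,1]
    if fish:
        r=np.hypot(x,y); d=np.array([np.sin(r)*x/max(r,1e-9),np.sin(r)*y/max(r,1e-9),np.cos(r)])
    else: d=np.array([x,y,1.])
    d=np.array([d[0],-d[1],-d[2]])
    return T[:3,3],T[:3,:3]@d
def at(c,uv,z,fish=False):
    o,d=ray(c,uv,fish); return o+d*(z-o[2])/d[2]
E
python3 - <<'E'
from h import *
for n in ['scene','top','wrist']:
    c=cap(n,n+'0.png'); print(n,np.round(c['K'],1).tolist(),np.round(c['pose'],3).tolist())
    for t,z in [('dish_center',.0175),('foot_center',.022),('mat_center',.001),('done_foot',0),('offcut',0),('glue',0),('mallet',0),('brush',0),('jar',0),('pegs',0)]:
        for r in env.place_of(n,t): print(n,t,np.round(r['point']),round(r['confidence'],2),np.round(at(c,r['point'],z,n=='wrist'),3))
print(env.get_obs())
E
```

```text
pics
scene [[416.4, 0.0, 277.5], [0.0, 416.4, 210.6], [0.0, 0.0, 1.0]] [[0.544, -0.594, 0.593, 1.45], [0.839, 0.384, -0.385, -0.558], [0.001, 0.707, 0.708, 1.086], [0.0, 0.0, 0.0, 1.0]]
scene dish_center [384. 215.] 0.9 [0.783 0.331 0.018]
scene dish_center [348. 191.] 0.71 [0.613 0.306 0.018]
scene foot_center [234. 251.] 0.76 [ 0.639 -0.203  0.022]
scene foot_center [234. 230.] 0.76 [ 0.56  -0.158  0.022]
scene foot_center [203. 243.] 0.59 [ 0.553 -0.274  0.022]
scene mat_center [283. 208.] 0.82 [0.54  0.058 0.001]
scene done_foot [269. 273.] 0.61 [ 0.763 -0.145  0.   ]
scene done_foot [144. 287.] 0.41 [ 0.599 -0.499  0.   ]
scene offcut [278. 173.] 0.77 [0.358 0.151 0.   ]
scene glue [312. 258.] 0.86 [0.789 0.01  0.   ]
scene mallet [350. 232.] 0.77 [0.768 0.19  0.   ]
scene mallet [380. 170.] 0.32 [0.574 0.509 0.   ]
scene brush [201. 203.] 0.57 [ 0.352 -0.186  0.   ]
scene jar [378. 174.] 0.85 [0.585 0.49  0.   ]
scene pegs [143. 286.] 0.78 [ 0.593 -0.501  0.   ]
top [[459.0, 0.0, 290.9], [0.0, 459.0, 203.7], [0.0, 0.0, 1.0]] [[-0.026, 0.994, -0.109, 0.395], [-1.0, -0.025, 0.014
[... 930 characters left out ...]
[0.0, 0.0, 0.0, 1.0]]
{'clock': 1.65, 'qpos': array([ 1.18302988e+00,  2.75918206e-01,  1.50489397e+00,  5.18114070e-06,
        1.36068606e+00, -1.21000344e-01]), 'joint_vel': array([ 0.00080282,  0.00019524, -0.00065301,  0.00056108,  0.00087621,
        0.00011567]), 'joint_efforts': array([-4.98336231e-04, -4.04452372e+01, -2.37496716e+01,  6.99516619e-02,
        2.49609287e-02, -6.86533241e-06]), 'position': array([0.15159837, 0.55470263, 0.20548503]), 'orientation': array([9.42768036e-06, 1.32988435e-01, 9.91117588e-01, 4.63261240e-05]), 'ft_force': array([-0.73543531,  0.14051062, -0.23800712]), 'ft_torque': array([-0.01529124, -0.02433762, -0.00662351]), 'width': 1.0001327146452632}
```

View pics/scene0.png

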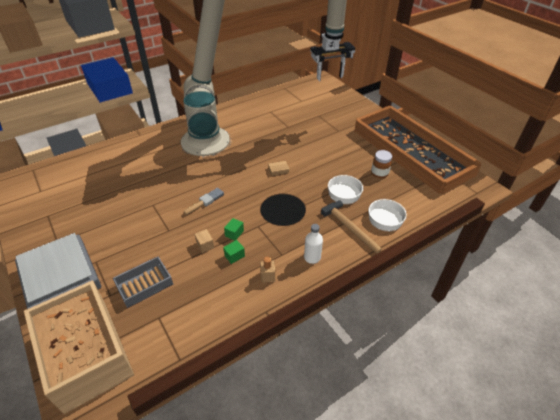

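View pics/top0.png

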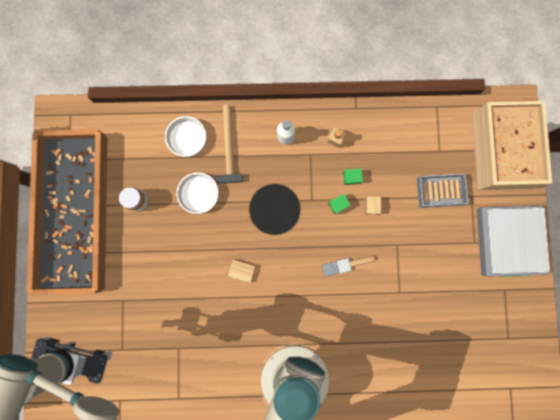

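View pics/wrist0.png

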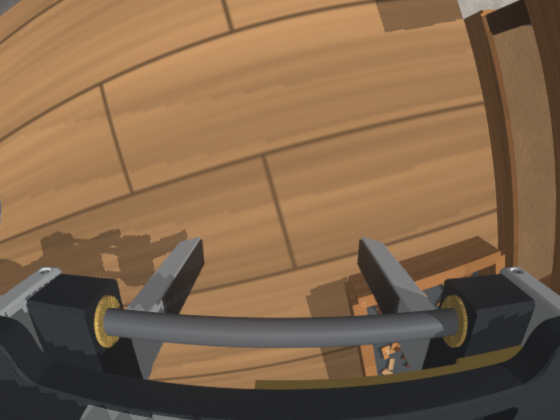

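Dish candidates in the top image are the near one at (198,193) and the far one at (186,138). The base is at (295,385), so the near one is meant. Feet: wooden block at (374,205), green ones at (340,204) and (353,177), done foot with peg at (337,138), flat offcut at (242,271). The foot is the wooden block at (374,205). Next I'll measure and check it in a close crop.

```bash
cat >> h.py <<'E'
from scipy.optimize import least_squares
def circ(c,mask,z,r=None):
    cs,_=cv2.findContours(mask.astype(np.uint8),cv2.RETR_EXTERNAL,cv2.CHAIN_APPROX_NONE)
    k=max(cs,key=cv2.contourArea); h=cv2.convexHull(k)[:,0].astype(float)
    P=np.array([at(c,p,z)[:2] for p in k[:,0].astype(float)])
    f=lambda v:np.hypot(P[:,0]-v[0],P[:,1]-v[1])-v[2]
    s=least_squares(f,[*P.mean(0),.07],loss='soft_l1',f_scale=.003)
    return s.x, np.abs(s.fun).mean()
E
python3 - <<'E'
from h import *
for n in ['top','scene']:
    c=cap(n)
    I=c['image']
    if n=='top':
        a=cv2.resize(I[120:250,160:300],None,fx=4,fy=4,interpolation=cv2.INTER_CUBIC)
        b=cv2.resize(I[160:225,325:395],None,fx=6,fy=6,interpolation=cv2.INTER_CUBIC)
    else:
        a=cv2.resize(I[150:250,260:420],None,fx=4,fy=4,interpolation=cv2.INTER_CUBIC)
        b=cv2.resize(I[215:270,180:260],None,fx=7,fy=7,interpolation=cv2.INTER_CUBIC)
    cv2.imwrite(f'pics/{n}_a.png',a[:,:,::-1]);cv2.imwrite(f'pics/{n}_b.png',b[:,:,::-1])
    for t,z in [('dish_center',.035),('mat_center',.001),('foot_center',.044)]:
        for r in env.trace(n,t):
            m=r['pixels']; print(n,t,round(r['confidence'],2),np.round(r['box']), np.round(circ(c,m,z)[0],4), circ(c,m,z)[1])
    # mat by darkness
    for px in [(214,178),(243,178),(243,182),(214,182),(228,105)] if n=='top' else []: print(px,np.round(at(c,px,.02),3))
E
```

```text
top dish_center 0.87 [177. 175. 217. 214.] [0.5995 0.3004 0.0615] 0.0010559636589818123
top dish_center 0.56 [163. 118. 204. 157.] [0.7857 0.3371 0.0645] 0.0011695213878317758
top mat_center 0.57 [248. 186. 300. 236.] [0.5448 0.0543 0.0831] 0.0009821020987432418
top foot_center 0.84 [330. 195. 349. 214.] [ 0.5524 -0.1532  0.0286] 0.002918572810470927
top foot_center 0.72 [345. 171. 363. 182.] [ 0.6383 -0.1998  0.029 ] 0.002607864649046493
top foot_center 0.68 [362. 198. 383. 213.] [ 0.5449 -0.2611  0.0296] 0.002648366738104668
(214, 178) [0.648 0.246 0.02 ]
(243, 178) [0.645 0.152 0.02 ]
(243, 182) [0.632 0.152 0.02 ]
(214, 182) [0.634 0.247 0.02 ]
(228, 105) [0.892 0.198 0.02 ]
scene dish_center 0.73 [368. 200. 404. 233.] [0.7936 0.3281 0.071 ] 0.004307962051952549
scene mat_center 0.64 [260. 192. 306. 226.] [0.5445 0.0535 0.0832] 0.0012272727802758979
scene mat_center 0.31 [186. 190. 223. 213.] [ 0.1382 -0.2329  0.2268] 0.014177120564597124
scene foot_center 0.76 [225. 241. 245. 260.] [ 0.6574 -0.2097  0.037 ] 0.0031607946598994014
scene foot_center 0.76 [226. 220. 245. 240.] [ 0.5703 -0.1624  0.0396] 0.004469594898470344
scene foot_center 0.64 [196. 231. 215. 250.] [ 0.5626 -0.27    0.0365] 0.006332225415217009
scene foot_center 0.42 [329. 176. 362. 205.] [0.615  0.285  0.0715] 0.004915029190991487
```

Run:
```python
import cv2,numpy as np
a=cv2.imread('pics/top_a.png');b=cv2.imread('pics/top_b.png');c=cv2.imread('pics/scene_b.png')
print(a.shape,b.shape,c.shape)
```

```text
(520, 560, 3) (390, 420, 3) (385, 560, 3)
```

View pics/top_a.png

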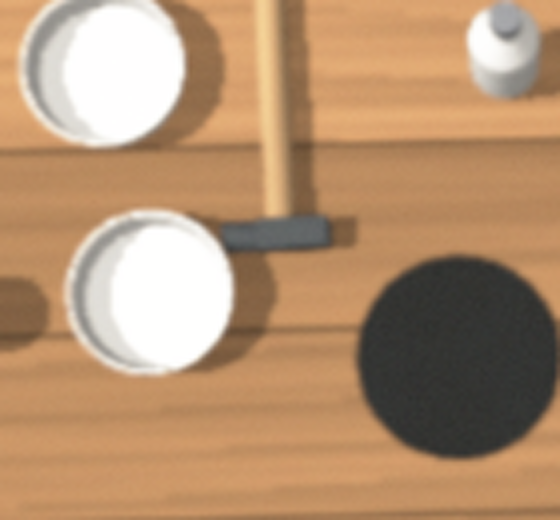

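View pics/top_b.png

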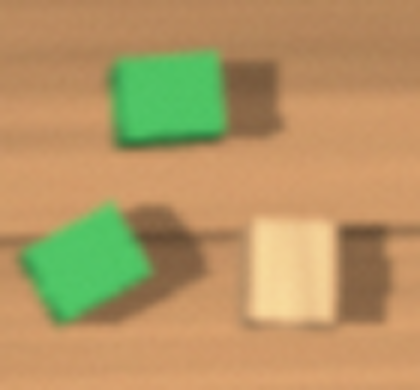

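View pics/scene_b.png

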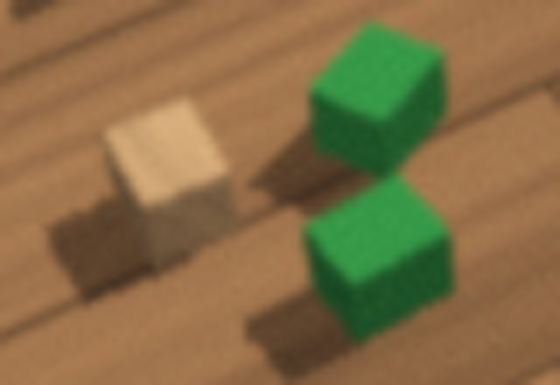

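View pics/scene_a.png

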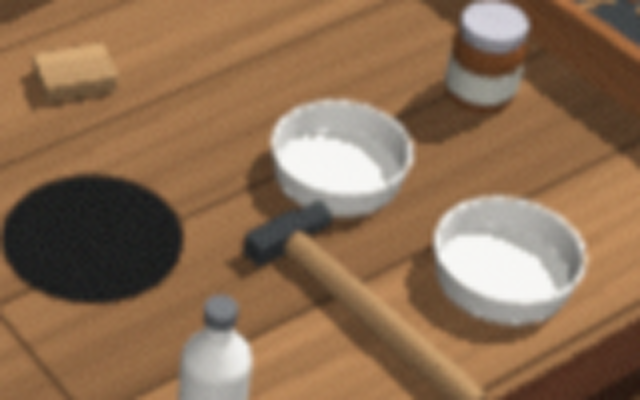

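The crops show a wooden foot in the top image at crop px (290,270), with its long side along world x. No hole shows on its +x face in the scene crop at (190,230). The near dish at top px (197.5,193) touches or nearly touches the mallet head at (229,179), so I'll move it toward −x first. Now I'll reach over the dish.

```bash
cat >> h.py <<'E'
from scipy.spatial.transform import Rotation as Ro
def R_(o): return Ro.from_quat([o[1],o[2],o[3],o[0]])
def rel(p,R=None):
    o=env.get_obs(); A=R_(o['orientation'])
    s=A.inv().apply(np.array(p)-o['position'])
    t=(A.inv()*R).as_rotvec() if R is not None else np.zeros(3)
    print('turn',np.round(t,3),'shift',np.round(s,4),'n rows',np.linalg.norm(s)/.0625,np.degrees(np.linalg.norm(t))/10.7)
    with open('kin.txt','a') as f: f.write(repr([*o['qpos'],*o['position'],*o['orientation']])+'\n')
    return t,s
E
python3 - <<'E'
from h import *
rel([.604,.2985,.17])
E
```

```text
turn [0. 0. 0.] shift [-0.5039 -0.1279  0.0355] n rows 8.337491682693399 0.0
```

Request:
{"fn": "move_arm", "kwargs": {"commands": [[0,0,0,-0.504,-0.128,0,0.7],[0,0,0,-0.504,-0.128,0,0.7],[0,0,0,-0.504,-0.128,0,0.7],[0,0,0,-0.504,-0.128,0.0,0.7],[0,0,0,-0.504,-0.128,0.0,0.7],[0,0,0,-0.504,-0.128,0.035,0.7],[0,0,0,-0.504,-0.128,0.035,0.7],[0,0,0,-0.504,-0.128,0.035,0.7],[0,0,0,-0.504,-0.128,0.035,0.7],[0,0,0,-0.504,-0.128,0.035,0.7],[0,0,0,-0.504,-0.128,0.035,0.7]]}}

```text
clock: 3.42
position: [0.6025, 0.2995, 0.1709]
orientation: [-0.0, 0.132, 0.991, 0.0]
ft_force: [-0.1, -0.2, 0.9]
width: 0.848
```

Run:
```python
from h import *
c=cap('wrist','w1.png'); o=env.get_obs(); print(o['clock'],o['position'],o['qpos'],o['width'])
for r in env.place_of('wrist','dish_center'): print(r['point'],r['confidence'],at(c,r['point'],.0175,True))
for r in env.trace('wrist','dish_center'):
    cs,_=cv2.findContours(r['pixels'].astype(np.uint8),0,1);k=max(cs,key=cv2.contourArea)
    P=np.array([at(c,p,.035,True)[:2] for p in k[:,0].astype(float)])
    print(r['confidence'],r['box'],P.min(0),P.max(0))
rel([.604,.2985,.012])
```

```text
3.475 [0.60245756 0.29970491 0.17119402] [ 3.57817021e-01  4.41619849e-01  1.33342809e+00  8.47061252e-04
  1.36645817e+00 -9.48113533e-01] 0.849976096916503
[278.3, 193.7] 0.85 [0.60021746 0.29787862 0.0175    ]
[348.4, 327.7] 0.74 [0.78909622 0.3377118  0.0175    ]
0.96 [297.5, 281.4, 388.8, 373.7] [0.78943336 0.27222363] [0.85228917 0.37803977]
0.62 [215.3, 131.4, 343.9, 258.3] [0.53334006 0.23354222] [0.66370512 0.36422107]
turn [0. 0. 0.] shift [-0.0016 -0.001   0.1594] n rows 2.550237012592624 0.0
```

View pics/w1.png

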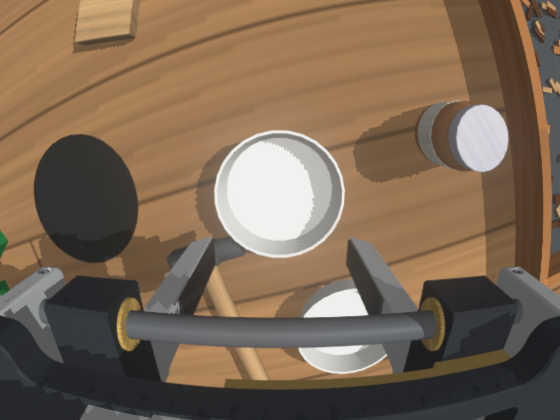

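The wrist view shows the dish at (279,193), with a rim circle centred near (0.599, 0.299). The mallet head touches its edge at (228,250). I'll go down inside it, then spread the fingers.

Request:
{"fn": "move_arm", "kwargs": {"commands": [[0,0,0,0.002,-0.001,0.06,0.7],[0,0,0,0.002,-0.001,0.11,0.7],[0,0,0,0.002,-0.001,0.14,0.7],[0,0,0,0.002,-0.001,0.15,0.7],[0,0,0,0.002,-0.001,0.158,0.7],[0,0,0,0.002,-0.001,0.158,0.7],[0,0,0,0.002,-0.001,0.158,1],[0,0,0,0.002,-0.001,0.158,1],[0,0,0,0.002,-0.001,0.158,1]]}}

```text
clock: 4.7
position: [0.6009, 0.2991, 0.014]
orientation: [0.001, 0.132, 0.991, 0.0]
ft_force: [-0.1, -0.6, 0.9]
width: 0.999
```

Run:
```python
from h import *
c=cap('wrist','w2.png'); o=env.get_obs(); print(o['clock'],o['position'],o['width'],o['ft_force'])
p0=o['position']
rel([.545,.285,p0[2]]); rel([.545,.054,p0[2]])
```

```text
4.75 [0.60082001 0.29910181 0.01390835] 0.994353971200292 [ 1.46538754 -0.29453255  1.19455177]
turn [0. 0. 0.] shift [ 0.0502 -0.0282 -0.0001] n rows 0.9211796425538736 0.0
turn [0. 0. 0.] shift [-1.030e-02 -2.512e-01 -2.000e-04] n rows 4.022043965507718 0.0
```

View pics/w2.png

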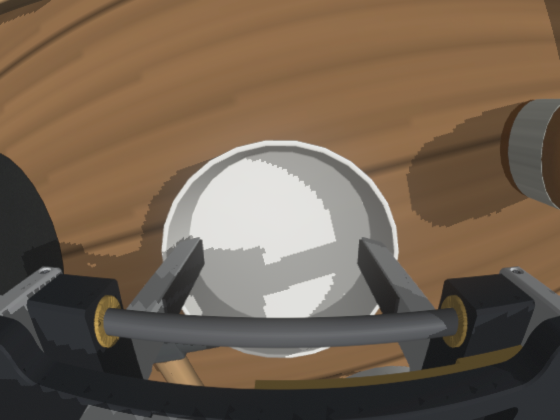

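The fingers are inside the dish against both walls. I'll slide it first toward −x away from the mallet, then to the mat.

Request:
{"fn": "move_arm", "kwargs": {"commands": [[0,0,0,0.01,-0.004,0,1],[0,0,0,0.025,-0.012,0,1],[0,0,0,0.04,-0.02,0,1],[0,0,0,0.05,-0.028,0,1],[0,0,0,0.046,-0.045,0,1],[0,0,0,0.04,-0.067,0,1],[0,0,0,0.033,-0.091,0,1],[0,0,0,0.027,-0.115,0,1],[0,0,0,0.02,-0.139,0,1],[0,0,0,0.014,-0.163,0,1],[0,0,0,0.007,-0.187,0,1],[0,0,0,0.001,-0.211,0,1],[0,0,0,-0.005,-0.231,0,1],[0,0,0,-0.009,-0.245,0,1],[0,0,0,-0.01,-0.251,0,1],[0,0,0,-0.01,-0.251,0,1],[0,0,0,-0.01,-0.251,0,1]]}}

```text
clock: 6.88
position: [0.5446, 0.0542, 0.0136]
orientation: [0.0, 0.132, 0.991, 0.0]
ft_force: [-1.5, -1.3, -0.2]
width: 0.997
```

Run:
```python
from h import *
c=cap('wrist','w3.png'); o=env.get_obs(); print(o['clock'],o['position'],o['width'],o['ft_force'],o['qpos'])
c=cap('top','t3.png'); I=c['image'].copy()
cv2.imwrite('pics/t3c.png',cv2.resize(I[120:290,150:400],None,fx=3,fy=3,interpolation=cv2.INTER_CUBIC)[:,:,::-1])
```

```text
6.925 [0.54454413 0.05442658 0.01360794] 0.9985698827465865 [-0.72625713 -0.99097768  0.48692877] [-2.76052546e-02  4.10747730e-01  1.83464089e+00  1.18845876e-04
  8.95538045e-01 -1.33468753e+00]
```

View pics/w3.png

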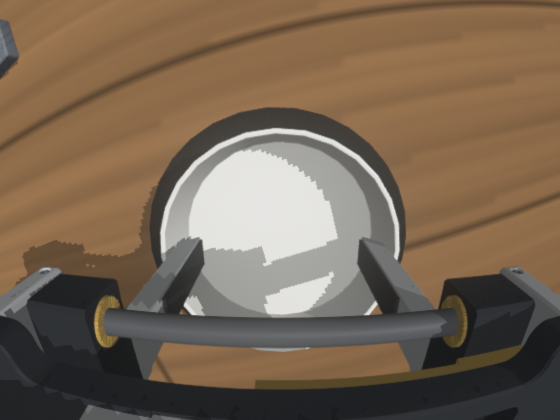

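View pics/t3c.png

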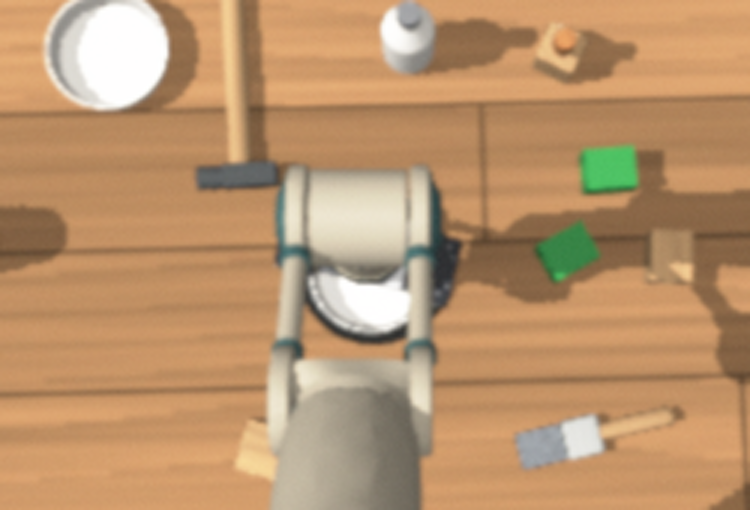

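The dish is on the mat: rim columns 162–398 within mat columns 152–405. I'll release and rise.

Request:
{"fn": "move_arm", "kwargs": {"commands": [[0,0,0,0,0,0,0.7],[0,0,0,0,0,0,0.7],[0,0,0,0,0,-0.015,0.7],[0,0,0,0,0,-0.05,0.7],[0,0,0,0,0,-0.11,0.8],[0,0,0,0,0,-0.16,0.8],[0,0,0,0,0,-0.2,0.8],[0,0,0,0,0,-0.2,0.8]]}}

```text
clock: 7.98
position: [0.5467, 0.0545, 0.2184]
orientation: [0.005, 0.131, 0.991, 0.001]
ft_force: [0.0, 0.7, -1.0]
width: 0.899
```

Run:
```python
from h import *
c=cap('wrist','w4.png'); o=env.get_obs(); print(o['clock'],o['position'],o['width'],o['ft_force'],o['qpos'])
def fit(mask,z):
    cs,_=cv2.findContours(mask.astype(np.uint8),0,1);k=max(cs,key=cv2.contourArea)
    P=np.array([at(c,p,z,True)[:2] for p in k[:,0].astype(float)])
    s=least_squares(lambda v:np.hypot(P[:,0]-v[0],P[:,1]-v[1])-v[2],[*P.mean(0),.07],loss='soft_l1',f_scale=.002)
    return s.x
for n,z in [('dish_center',.035),('mat_center',.001)]:
    for r in env.trace('wrist',n): print(n,r['confidence'],r['box'],fit(r['pixels'],z))
    for r in env.place_of('wrist',n): print(at(c,r['point'],.0175 if z>.01 else .001,True))
rel([0,0,0])
```

```text
8.025 [0.54518315 0.05456392 0.21591059] 0.8995077884423323 [-0.28407737 -1.31967991  0.0476589 ] [-2.74040922e-02  2.26240623e-01  1.54794430e+00  2.14249682e-04
  1.36225359e+00 -1.33465099e+00]
dish_center 0.95 [458.4, 250.1, 526.9, 279.7] [0.73601936 0.32734474 0.03750395]
dish_center 0.81 [220.8, 125.3, 333.6, 235.6] [0.53767491 0.05561247 0.06446471]
[0.78674065 0.33823754 0.0175    ]
[0.53485302 0.05586443 0.0175    ]
mat_center 0.58 [210.6, 114.4, 348.6, 243.2] [0.54430303 0.051838   0.08451263]
[0.33965417 0.1657554  0.001     ]
turn [0. 0. 0.] shift [ 0.5098 -0.1942  0.2135] n rows 9.37287335835494 0.0
```

View pics/w4.png

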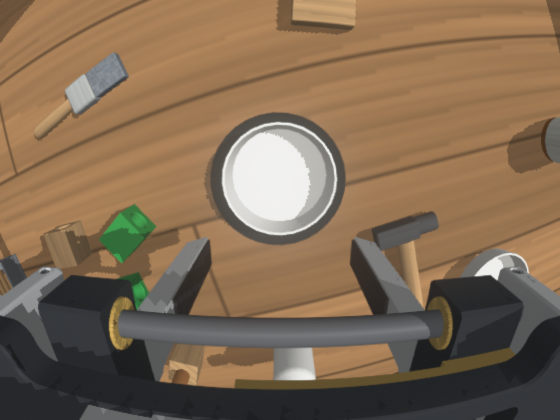

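The dish sits on the mat, about 7 mm off centre, which is fine. Next I'll look at the foot at (68,245) for the hole and move closer.

Run:
```python
from h import *
a=cv2.imread('pics/w4.png')[200:300,0:160]
cv2.imwrite('pics/w4c.png',cv2.resize(a,None,fx=5,fy=5,interpolation=cv2.INTER_CUBIC))
K=np.array([eval(l,{'array':np.array}) if 0 else 0 for l in []])
for l in open('kin.txt'): print(l[:60])
rel([.47,-.265,.2])
```

```text
[np.float64(1.1830004325977064), np.float64(0.27589152749610
[np.float64(0.35800090027094267), np.float64(0.4414479959701
[np.float64(0.3582925881547137), np.float64(0.56078111399762
[np.float64(0.3582925881547137), np.float64(0.56078111399762
[np.float64(-0.02755712535541013), np.float64(0.229878635251
turn [0. 0. 0.] shift [-0.0126 -0.3276  0.0123] n rows 5.2484734797925165 0.0
```

View pics/w4c.png

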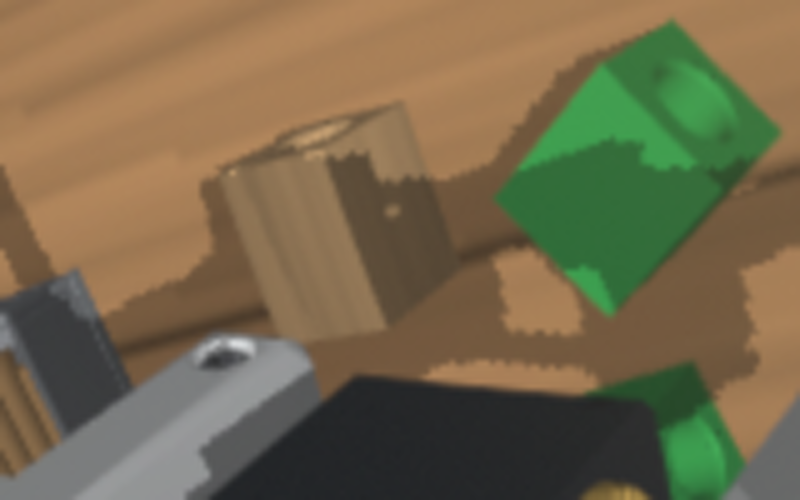

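The crop shows the hole on the foot's end facing the robot (−x), at crop px (320,135). I'll move above it with the jaws along world y.

Run:
```python
from h import *
R=Ro.from_matrix(np.array([[-1,0,0],[0,1,0],[0,0,-1]]).T)
rel([.55,-.266,.17],R)
```

```text
turn [-0.    -0.002 -0.264] shift [-0.0901 -0.3077  0.0421] n rows 5.1733607492143365 1.4123087272346375
```

Request:
{"fn": "move_arm", "kwargs": {"commands": [[0,0,-0.264,-0.09,-0.308,0.0,0.6],[0,0,-0.264,-0.09,-0.308,0.0,0.6],[0,0,-0.264,-0.09,-0.308,0.0,0.6],[0,0,-0.264,-0.09,-0.308,0.02,0.6],[0,0,-0.264,-0.09,-0.308,0.042,0.6],[0,0,-0.264,-0.09,-0.308,0.042,0.6],[0,0,-0.264,-0.09,-0.308,0.042,0.6],[0,0,-0.264,-0.09,-0.308,0.042,0.6],[0,0,-0.264,-0.09,-0.308,0.042,0.6]]}}

```text
clock: 9.35
position: [0.5503, -0.2646, 0.171]
orientation: [-0.001, -0.001, 1.0, 0.0]
ft_force: [0.5, 0.5, 0.9]
width: 0.801
```

Run:
```python
from h import *
c=cap('wrist','w5.png'); o=env.get_obs(); print(o['clock'],o['position'],o['width'],o['qpos'],o['orientation'])
for r in env.place_of('wrist','foot_center'): print(r['point'],r['confidence'],at(c,r['point'],.022,True))
for r in env.trace('wrist','foot_center'):
    m=r['pixels'].astype(np.uint8); print(r['box'],r['confidence'],np.median(c['image'][r['pixels']],0))
c=cap('top')
I=c['image']; cv2.imwrite('pics/t5c.png',cv2.resize(I[150:250,300:420],None,fx=5,fy=5)[:,:,::-1])
```

```text
9.4 [ 0.55035928 -0.26472244  0.171101  ] 0.7968461782641522 [-5.61771599e-01  3.49827888e-01  1.48172939e+00 -7.13359056e-04
  1.31086315e+00 -2.13472203e+00] [-5.33949255e-04 -1.16886898e-03  9.99999172e-01 -7.06431604e-05]
[334.3, 274.0] 0.66 [ 0.64023345 -0.20324178  0.022     ]
[379.7, 198.5] 0.66 [ 0.55205245 -0.15810399  0.022     ]
[279.7, 192.0] 0.62 [ 0.54575142 -0.26537997  0.022     ]
[308.9, 247.4, 359.5, 303.9] 0.97 [ 67. 164.  83.]
[256.1, 164.7, 306.4, 223.5] 0.72 [215. 175. 125.]
[349.0, 166.0, 415.4, 232.6] 0.63 [ 75. 165.  85.]
[281.1, 0.0, 434.4, 40.5] 0.51 [163. 146. 141.]
```

View pics/w5.png

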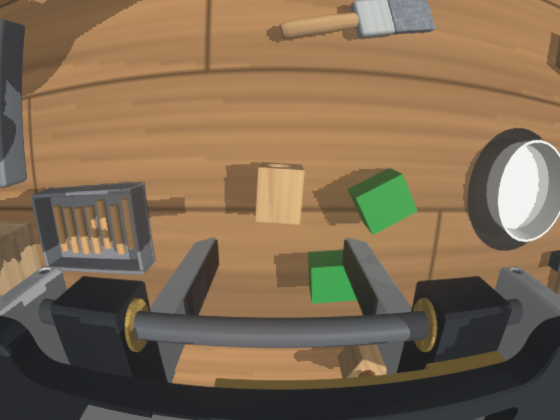

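Run:
```python
from h import *
c=cap('wrist'); 
cv2.imwrite('pics/w5c.png',cv2.resize(c['image'][150:240,235:325],None,fx=6,fy=6,interpolation=cv2.INTER_CUBIC)[:,:,::-1])
for r in env.trace('wrist','foot_center'):
    if abs(np.mean(r['box'][::2])-281)>15: continue
    cs,_=cv2.findContours(r['pixels'].astype(np.uint8),0,1);k=max(cs,key=cv2.contourArea)
    P=np.array([at(c,p,.044,True)[:2] for p in k[:,0].astype(float)]).astype(np.float32)
    print(cv2.minAreaRect(P*1000))
```

```text
((542.3556518554688, -265.6534423828125), (44.25209045410156, 59.817447662353516), 86.12687683105469)
```

View pics/w5c.png

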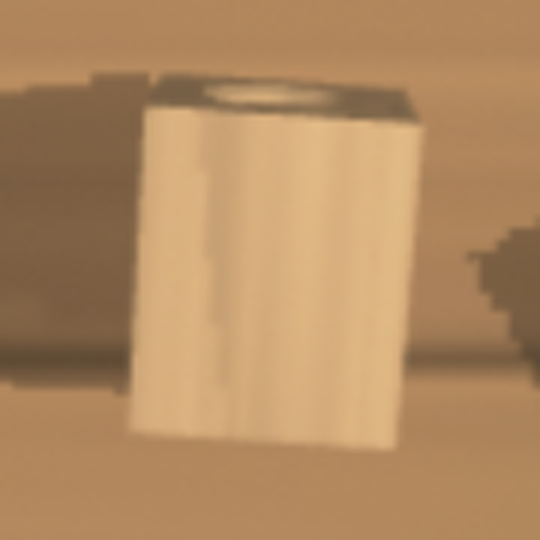

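The crop clearly shows the hole end at the top (the −x side). Top-face corners are (147,108), (420,125), (395,450) and (130,432).

Run:
```python
from h import *
c=cap('wrist')
P=np.array([at(c,(235+u/6-.4,150+v/6-.4),.044,True)[:2] for u,v in [(147,108),(420,125),(395,450),(130,432)]])
print(P.round(4),P.mean(0)); d=(P[0]+P[1]-P[2]-P[3])/2; print(d,np.degrees(np.arctan2(d[1],d[0])),np.linalg.norm(d), np.linalg.norm(P[0]+P[3]-P[1]-P[2])/2)
h=d/np.linalg.norm(d)
# tool: x = h, z down, y = z x x
X=np.array([h[0],h[1],0]);Z=np.array([0,0,-1.]);Y=np.cross(Z,X)
R=Ro.from_matrix(np.array([X,Y,Z]).T)
g=np.array([*P.mean(0),.005]); print(g); rel(g,R)
```

```text
[[ 0.5167 -0.2862]
 [ 0.5194 -0.2429]
 [ 0.5734 -0.246 ]
 [ 0.5703 -0.2897]] [ 0.54495235 -0.26618912]
[-0.0538406   0.00334195] 176.44814379901717 0.05394422331600976 0.043597332602704646
[ 0.54495235 -0.26618912  0.005     ]
turn [-0.    -0.002  0.063] shift [ 0.0046 -0.0002  0.1654] n rows 2.64684172097349 0.3361698183082836
```

Request:
{"fn": "move_arm", "kwargs": {"commands": [[0,0,0.063,0.005,0,0.05,0.6],[0,0,0.063,0.005,0,0.1,0.6],[0,0,0.063,0.005,0,0.14,0.6],[0,0,0.063,0.005,0,0.158,0.6],[0,0,0.063,0.005,0,0.164,0.6],[0,0,0.063,0.005,0,0.164,0.6],[0,0,0.063,0.005,0,0.164,-0.3],[0,0,0.063,0.005,0,0.164,-0.6],[0,0,0.063,0.005,0,0.164,-0.6],[0,0,0.063,0.005,0,0.164,-0.6],[0,0,0.063,0.005,0,0.164,-0.6]]}}

```text
clock: 11.08
position: [0.5448, -0.266, 0.0068]
orientation: [-0.001, 0.031, 1.0, -0.0]
ft_force: [-0.0, -0.0, 4.4]
width: 0.468
```

Run:
```python
from h import *
c=cap('wrist','w6.png'); o=env.get_obs(); print(o['clock'],o['position'],o['width'],o['qpos'],o['ft_force'])
```

```text
11.125 [ 0.5447864  -0.26604923  0.00682511] 0.4635177192571277 [-5.68353423e-01  4.90199926e-01  1.70500689e+00 -1.24502719e-03
  9.47553466e-01 -2.07613064e+00] [-0.07050831  0.42792765  3.99691047]
```

View pics/w6.png

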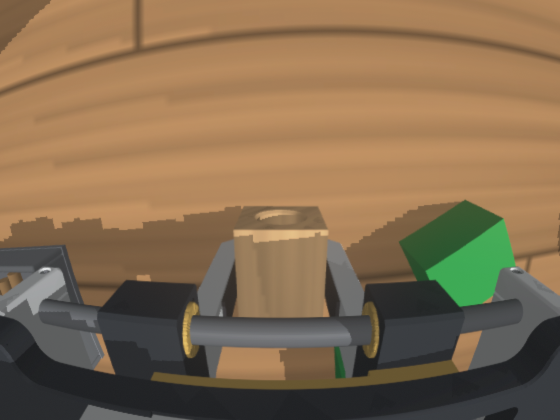

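The foot is gripped: width 0.466 is 44 mm, with the hole visible at (280,217). I'll lift it.

Request:
{"fn": "move_arm", "kwargs": {"commands": [[0,0,0,0,0,-0.02,-1],[0,0,0,0,0,-0.06,-1],[0,0,0,0,0,-0.11,-1],[0,0,0,0,0,-0.16,-1],[0,0,0,0,0,-0.21,-1],[0,0,0,0,0,-0.25,-1],[0,0,0,0,0,-0.27,-1],[0,0,0,0,0,-0.27,-1]]}}

```text
clock: 12.12
position: [0.5458, -0.2664, 0.2782]
orientation: [0.001, 0.031, 1.0, -0.001]
ft_force: [-0.2, 0.9, -1.4]
width: 0.468
```

Run:
```python
from h import *
o=env.get_obs(); print(o['clock'],o['position'],o['width'],o['qpos'],o['ft_force'])
# foot x = tool +x (hole). target A: yaw so tool x = +y world, z down
A=Ro.from_matrix(np.array([[0,1,0],[1,0,0],[0,0,-1]]).T)  # x=+y, y=z×x = (0,0,-1)x(0,1,0)=(1,0,0)
rel([.52,-.15,.30],A)
# final: tool z=+y, tool x=up, y = z×x = y×z=+x
B=Ro.from_matrix(np.array([[0,0,1],[1,0,0],[0,1,0]]).T)
print((A.inv()*B).as_rotvec())
```

```text
12.125 [ 0.54581921 -0.26637186  0.27817636] 0.4684004071246645 [-5.67834656e-01  2.95100833e-01  1.30036651e+00 -1.08569265e-03
  1.54408148e+00 -2.07641584e+00] [-0.22567841  0.92294749 -1.44383392]
turn [-1.000e-03  2.000e-03  1.509e+00] shift [ 0.033   0.1145 -0.0221] n rows 1.9389275027341293 8.078225674395064
[0.         1.57079633 0.        ]
```

Request:
{"fn": "move_arm", "kwargs": {"commands": [[0,0,0.18,0.002,0.03,-0.022,-1],[0,0,0.36,0.005,0.06,-0.022,-1],[0,0,0.54,0.008,0.1,-0.022,-1],[0,0,0.72,0.011,0.14,-0.022,-1],[0,0,0.9,0.014,0.18,-0.022,-1],[0,0,1.08,0.017,0.21,-0.022,-1],[0,0,1.26,0.02,0.24,-0.022,-1],[0,0,1.4,0.022,0.26,-0.022,-1],[0,0,1.509,0.022,0.265,-0.022,-1],[0,0,1.509,0.022,0.265,-0.022,-1],[0,0,1.509,0.022,0.265,-0.022,-1]]}}

```text
clock: 13.5
position: [0.5399, -0.0008, 0.2986]
orientation: [0.0, 0.707, 0.707, -0.001]
ft_force: [-0.7, 0.9, -1.1]
width: 0.469
```

Run:
```python
from h import *
o=env.get_obs(); print(o['clock'],o['position'],o['width'],o['qpos'],o['orientation'])
B=Ro.from_matrix(np.array([[0,0,1],[1,0,0],[0,1,0]]).T)
rel([.538,.02,.30],B)
```

```text
13.5 [ 0.53992208 -0.00077037  0.2985954 ] 0.46876193219492784 [-0.12876712  0.18462169  1.40155496 -0.00213111  1.55584454 -0.12957165] [ 4.80291247e-04  7.06810432e-01  7.07402171e-01 -9.74870033e-04]
turn [-1.000e-03  1.573e+00  0.000e+00] shift [ 0.0208 -0.0019 -0.0014] n rows 0.3345016287085754 8.422236124472104
```

Request:
{"fn": "move_arm", "kwargs": {"commands": [[0,0.15,0,0,0,0,-1],[0,0.3,0,0,0,0,-1],[0,0.45,0,0,0,0,-1],[0,0.5,0,0,0,0,-1]]}}

```text
clock: 14.0
position: [0.5399, -0.0033, 0.2971]
orientation: [-0.176, 0.686, 0.684, 0.174]
ft_force: [0.0, 0.6, -0.8]
width: 0.464
```

Run:
```python
from h import *
o=env.get_obs(); print(o['clock'],o['position'],o['width'],o['qpos'],R_(o['orientation']).as_matrix().round(2))
B=Ro.from_matrix(np.array([[0,0,1],[1,0,0],[0,1,0]]).T)
rel([.538,.075,.24],B)
```

```text
14.0 [ 0.53989962 -0.00332023  0.29710165] 0.46396913590516914 [-0.46054752  0.2519122   1.43076404  0.44690211  1.68581747 -0.45683082] [[ 0.    1.   -0.  ]
 [ 0.88 -0.    0.48]
 [ 0.48 -0.   -0.88]]
turn [ 1.00e-03  1.07e+00 -3.00e-03] shift [ 0.0413 -0.0019  0.0877] n rows 1.5511143658369255 5.732036012546397
```

Request:
{"fn": "move_arm", "kwargs": {"commands": [[0,0.15,0,0.006,0,0.012,-1],[0,0.3,0,0.012,0,0.024,-1],[0,0.45,0,0.018,-0.001,0.036,-1],[0,0.6,0,0.024,-0.001,0.05,-1],[0,0.75,0,0.03,-0.002,0.062,-1],[0,0.9,0,0.036,-0.002,0.074,-1],[0,1.0,0,0.041,-0.002,0.085,-1],[0,1.07,0,0.041,-0.002,0.088,-1],[0,1.07,0,0.041,-0.002,0.088,-1],[0,1.07,0,0.041,-0.002,0.088,-1]]}}

```text
clock: 15.25
position: [0.5382, 0.0744, 0.2396]
orientation: [-0.499, 0.502, 0.5, 0.5]
ft_force: [-0.3, -0.3, -1.0]
width: 0.467
```

Run:
```python
from h import *
o=env.get_obs(); print(o['clock'],o['position'],o['width'],o['qpos'],R_(o['orientation']).as_matrix().round(2))
B=Ro.from_matrix(np.array([[0,0,1],[1,0,0],[0,1,0]]).T)
rel([.538,.075,.20],B)
cap('scene','s8.png'); cap('top','t8.png');cap('wrist','w8.png')
a=cv2.imread('pics/s8.png')[100:300,180:420]; cv2.imwrite('pics/s8c.png',cv2.resize(a,None,fx=3,fy=3,interpolation=cv2.INTER_CUBIC))
```

```text
15.25 [0.53821547 0.07436638 0.23962846] 0.46676838848576846 [-0.64334768  0.71476549  1.77739298  1.03386628  1.93870561 -1.02335767] [[ 0.  1.  0.]
 [ 0. -0.  1.]
 [ 1. -0. -0.]]
turn [ 0.003  0.002 -0.001] shift [-0.0396 -0.0002  0.0007] n rows 0.634145721504024 0.01984435356486646
```

View pics/s8c.png

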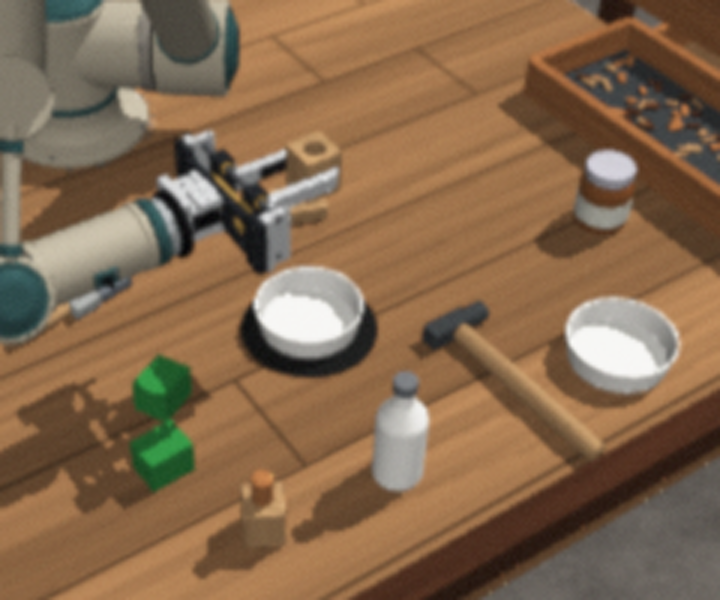

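View pics/t8.png

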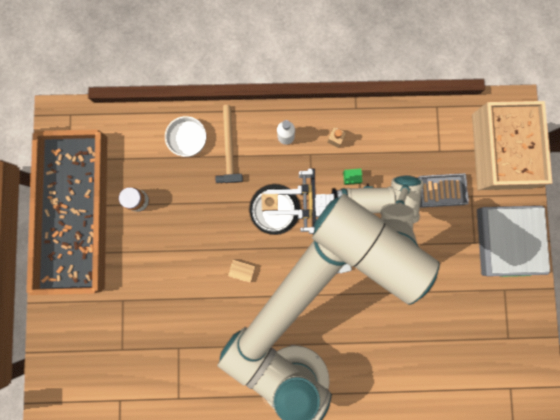

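View pics/w8.png

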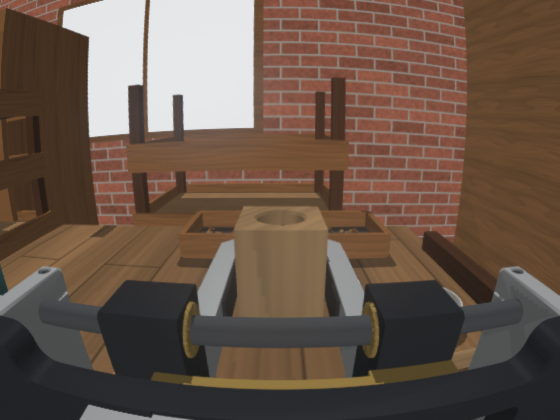

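The foot is hole-up and held above the dish; the hole shows at wrist px (280,218) and scene crop (315,150). I'll check the dish position and then lower by about 40 mm.

Run:
```python
from h import *
for n in ['scene','top']:
    c=cap(n)
    for t,z in [('dish_center',.0175),('foot_center',.24),('mat_center',.001)]:
        for r in env.place_of(n,t): print(n,t,np.round(r['point'],1),round(r['confidence'],2),np.round(at(c,r['point'],z),3))
    for r in env.trace(n,'dish_center'): print(r['box'],circ(c,r['pixels'],.035)[0])
```

```text
scene dish_center [384.7 213.6] 0.79 [0.778 0.339 0.018]
scene dish_center [283.5 206.1] 0.7 [0.548 0.054 0.018]
scene foot_center [235.  229.5] 0.85 [ 0.74  -0.236  0.24 ]
scene foot_center [281.8 157.6] 0.81 [0.543 0.048 0.24 ]
scene foot_center [233.3 250.8] 0.58 [ 0.804 -0.276  0.24 ]
scene mat_center [281.8 209. ] 0.62 [0.543 0.05  0.001]
[264.6, 188.3, 299.9, 220.4] [0.54626959 0.05165919 0.07221127]
[371.1, 200.0, 402.8, 230.7] [0.79331788 0.32870235 0.07202556]
top dish_center [185.7 136.2] 0.96 [0.79  0.339 0.018]
top dish_center [273.4 212.8] 0.79 [0.529 0.056 0.018]
top dish_center [136.8 200.7] 0.66 [0.58  0.497 0.018]
top foot_center [351.5 177.8] 0.83 [ 0.601 -0.169  0.24 ]
top foot_center [271.2 201.9] 0.69 [0.539 0.056 0.24 ]
[256.5, 195.6, 292.6, 233.6] [0.53308271 0.06171607 0.05957144]
[165.7, 120.4, 203.8, 154.8] [0.78675396 0.33894029 0.06379053]
```

Request:
{"fn": "move_arm", "kwargs": {"commands": [[0,0,0,-0.01,0,0,-1],[0,0,0,-0.025,0,0,-1],[0,0,0,-0.035,0,0,-1],[0,0,0,-0.04,0,0,-1],[0,0,0,-0.04,0,0,-1],[0,0,0,-0.04,0,0,-1],[0,0,0,-0.04,0,0,-1]]}}

```text
clock: 16.77
position: [0.5378, 0.0749, 0.1999]
orientation: [-0.5, 0.501, 0.499, 0.5]
ft_force: [-0.0, 0.2, -0.9]
width: 0.466
```

Run:
```python
from h import *
o=env.get_obs(); print(o['clock'],o['position'],o['width'],o['ft_force'],abs(o['joint_vel']).max())
for n in ['top','scene']:
    c=cap(n,n+'9.png'); K=np.array(c['K']);T=np.array(c['pose'])
    def pj(p):
        q=np.linalg.inv(T)@np.r_[p,1]; return K[0,0]*q[0]/-q[2]+K[0,2], K[1,1]*-q[1]/-q[2]+K[1,2]
    p=o['position']-np.array([0,.019,0])
    print(n,'foot top expected',pj(p+[0,0,.027]),'mat',pj([.5445,.053,.001]),'dish',pj([.538,.0555,.035]))
    I=c['image']; a=I[160:260,220:340] if n=='top' else I[120:240,220:350]
    cv2.imwrite(f'pics/{n}9c.png',cv2.resize(a,None,fx=5,fy=5,interpolation=cv2.INTER_CUBIC)[:,:,::-1])
```

```text
16.775 [0.53783085 0.07487575 0.19989564] 0.4660598866353077 [-0.0488893  0.201808  -0.8881399] 0.0024811582256849024
top foot top expected (np.float64(271.26123581061404), np.float64(203.01868914542624)) mat (np.float64(274.26849488088584), np.float64(208.5959948904875)) dish (np.float64(273.2673544077943), np.float64(209.58820653945236))
scene foot top expected (np.float64(282.90659388375656), np.float64(159.12445252476763)) mat (np.float64(282.6242917705101), np.float64(208.8521725927394)) dish (np.float64(282.30583800449443), np.float64(200.9274100010893))
```

View pics/top9c.png

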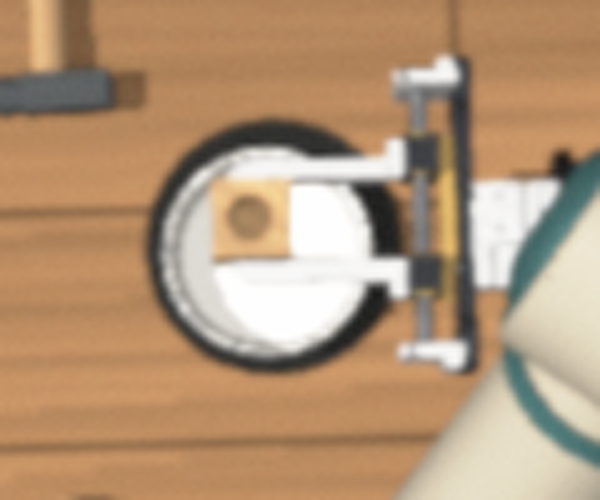

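View pics/scene9c.png

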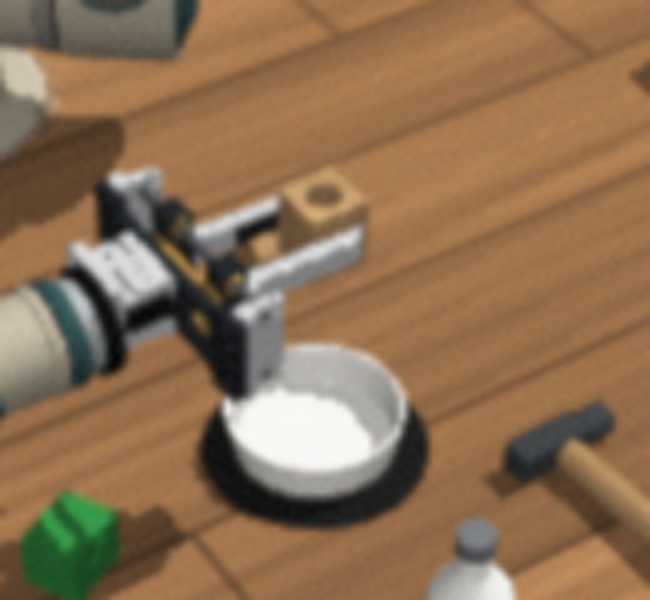

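The hole points up at top crop (250,218), within about 1 px of its expected place over the dish. The rim circle is centred at about (267,251), within a few mm of the mat. The mallet is at the same pixels as at the start and the arm is at rest, so I'm handing in.

Run:
```python
from h import *
print(env.hand_in()); o=env.get_obs(); print(o['clock'],o['position'],o['width'])
```

```text
the job is handed in; nothing more can be done
None
the job is handed in; nothing more can be done
```

I slid the near dish onto the mat and picked up the wooden foot. I handed the job in with the foot held hole-up and still above the dish, at about 17 s of the 58 s allowed. The hand-in gives no verdict, so success is judged only by my own checks.

- **Dish:** I spread the fingers inside it, drew it clear of the mallet head first, then slid it to the mat. My estimates put it 4 to 8 mm from the mat's centre, and one rough network reading gave about 15 mm. The limit is 30 mm.
- **Foot:** I gripped it across its 44 mm sides, lifted it, and turned it hole-up. Its centre is about 0.20 m above the bench. By the arm pose it is within a few mm of the dish's centre.
- **Last readings:** the tool was square to within a fraction of a degree, joint speeds were near zero, and the opening read 0.466 (44 mm). The hole showed facing up in the top, scene and wrist pictures.
- **Bystanders:** I compared them by eye only and saw nothing shifted. The mallet head, which touched or nearly touched the dish at the start, was still at its starting pixels.

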